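Filter clean-down on the bench dust extractor

ROBOT

A 6-joint arm with a two-finger parallel gripper is mounted at the origin on the work surface. World frame = base frame: x ahead of the robot, y to its left, z up, the work surface at z = 0. Lengths are in m, angles in rad, forces in N, time in s.
With the tool pointing down it reaches from about 0.3 to 0.875 m from the base axis. Payload 6.4 kg.
Tool frame: the origin (TCP) lies midway between the tips of the shut fingers; the grasp point (between the pads) lies ctrl.grip_depth behind it (ctrl.grip_depth is the distance from the TCP to the grasp point, in m); x points along the fingers, y is the direction in which the jaws open and shut, and the axes are right-handed (so a half turn about x gives the same grasp; the last joint's range is limited). The gripper opens to 85 mm and grips with 20 to 120 N. Pads are 22 mm wide; open, the fingers measure 114 mm over their backs; the gripper's body (76 mm by 85 mm) begins 54 mm behind the grasp point. The pads swing forward as they close: fully open they stand 13 mm farther back than shut.
Start: joints at [-0.206, 0.181, 1.607, -0, 1.354, -0.206], TCP at [0.575, 0, 0.198] pointing down, gripper open.
Joint ranges: [-2.99, 2.99], [-0.89, 2.07], [0.3, 2.58], [-1.14, 4.28], [0, 2.63], [-3.12, 3.12]. Speed limits (rad/s): [2.57, 2.57, 3.01, 3.14, 3.14, 3.14].

INTERFACE

Orientations are given as a unit quaternion [w, x, y, z].
In Python, from bench import ctrl gives the robot as it stands.
- The arm moves only by the shell command python3 -m creep 'ROWS'. ROWS is text: rows parted by semicolons, each of 7 numbers parted by spaces: the opening, from 0 (shut) to 1 (fully open), then the shift along the tool's x, y, z in cm, then the turn, a rotation vector about the tool's x, y, z in rad. In form: claw x y z ax ay az; .... A call has 1 to 10 rows; each row shifts and turns the pose as measured when the row begins, along the tool's axes as they then stand; what a row does not reach is not made up. A row lasts 1/8 s, in which the tool goes at most 62.5 mm and 10.7 degrees, less where a joint would pass 70% of its speed; a pose out of reach is approached as far as the arm can. A call with a gripper value outside its range is refused whole. The fingers move at their own pace and stop on an object; the grip force is fixed at half the most. Time passes only in rows, so rows that do not move let the fingers close. It gives the time, the measured TCP pose, the force and the opening at its end, in the units of the state.
- ctrl.get_obs(): the state, without advancing time (a new reading comes with each control period).
- ctrl.camera(name): name is "scene" or "side" or "wrist"; returns (picture, depth): 400x640x3 uint8, blue, green, red; 400x640 float32, m along the optical axis (not along the pixel's ray), 0 where there is no reading.
- ctrl.calibration(name): a dict with "mtx" (3x3 intrinsics, pixels), "R" (3x3) and "t" (3): a world point X has camera coordinates R X + t; the wrist camera has in their place "tool_from_camera" (4x4, takes a point from camera to tool coordinates, whose origin is the TCP and whose axes are the tool frame's). Camera axes: x right, y down, z forward; pixel columns grow to the right and rows downward; lengths in m; the calibration is good to about 2 mm. A picture is of the moment at which its call begins: read the wrist's pose just before it. calibration takes no time and is no camera call.
- ctrl.hand_in(): hands the job in, once; it reports no verdict.
Trained networks look in the newest picture that a camera, given by its name, has taken for a name from the list of things; names that differ only in an ending like _2 or _b are one class to them, and where a whole thing is asked for, a point or a joint stands for the part that bears it (a point fixed in the world has none). Each returns a list of dicts, best first, with "confidence" (0 to 1); they miss things now and then, are a little off and sometimes report something else, mostly with a low value. They report only what shows in the picture. A call takes as long as a camera call. They do not tell look-alikes from the thing itself.
- ctrl.find_in(query, camera): "rect" ([left, top, right, bottom] in pixels, round what is visible of it).
The state is a dict: "time_s": time; "q": joint angles; "dq": joint speeds; "joint_efforts": joint torques, N m; "eef_pos": TCP position; "eef_rot": TCP orientation; "wrist_force": force on the tool from outside, world axes, zero at the start; "torque": the same for the moment, N m; "opening": opening from 0.0 (shut) to 1.0 (fully open).
Only numpy, scipy, OpenCV 4.12 (cv2) and the standard library are available. Lean on these libraries where they do the work, as an engineer would, in place of code of your own. Each camera call takes 0.05 s, during which the arm holds its last target.

TASK

Get the dust extractor's filter cleaned: close its inlet with the loose closing plug, turning the plug so that its lug drops into the notch in the inlet collar and it sits fully home with its flange on the rim, and let go of it. Then turn the selector dial clockwise past its two click positions to the third, spring-return position at the end of its travel and keep it there: finish while still holding the dial, because it springs back if you let go. Leave the dial at its starting position until the plug is in, and leave the other things on the bench where they are.

Things in the scene. Friction and masses are not known exactly. Their poses are not given: they have to be found in the camera images.
- plug_grip (a point): Loose closing plug, black plastic, 120 g, 61 mm tall, standing on its spigot. This point: centre of the straight grip bar on top (46 long, 14 wide, 32 tall), on the plug's axis, 45 mm above the foot, 16 above the flange's top. z up; x points along the bar to the lug. Flange under the bar: 66 across, 5 thick, with a 10 wide tab over the lug (its end 42 mm from the axis).
- plug_lug (a point): Outer face of the plug's lug, on its x side, 29 mm from the axis: 8 mm wide, stands 6 mm out of the spigot, from 11 mm above the foot up to the flange (narrower foot from 7.5 mm). Spigot under the flange: 46 mm across, 24 long, tapering to 38 at the foot; its first 7 mm enter the inlet at any angle.
- inlet_mouth (a point): Extractor's inlet: upright collar on the deck, bore 49, outside 62, 26 mm high, with one 14 mm wide notch cut through its wall and a raised diamond mark beside it. This point: centre of the collar's rim; z up, x points to notch and mark. With the plug home, the lug is in the notch (6 degrees of play), the flange rests on the rim, and plug_grip is 21 mm above this point.
- dial_grip (a point): Selector dial on the deck, turning about the vertical: disc 50 mm across, 5 high, on it a bar grip 46 long, 12 wide, 30 tall with a small nose and white line at the pointer end. This point: centre of the bar, on the axis, 17 mm above the disc, 13 below the bar's top, 22 above the deck. Turns with the dial: z up, x along the bar to the pointer.
- dial (a joint): Dial angle, rad, growing clockwise seen from above; 0 at the start (round mark). It rests by itself at the clicks 0.45 (one-bar mark) and 0.90 (two-bar mark). The third position is at the end stop, 1.35 (three-bar mark): no click there, a spring drives it back to 0.90 when let go. Turning takes up to 0.15 N m.
- extractor_deck (a point): Compact dust extractor, grey and black, fixed, 300 deep (x), 420 wide (y). Deck with inlet and dial 170 mm above the bench; on its +y side the blower housing and carry handle, 272 mm high, from y 57 on. This point: middle of the footprint at deck height; x from front to back, y towards the blower. Inlet axis at (25, -35), dial axis at (-30, -150) mm. The inlet's axes are parallel to these.
- glue: Glue bottle, white, 58 mm across, 150 mm tall, standing; origin under its centre. To be left where it is.
- reducer: Stepped hose reducer, a black open tube 62 mm across below and 52 mm above, 62 mm tall, standing; has neither lug nor flange nor grip. Origin under its centre. To be left where it is.
- tape: Tape measure, 75 x 38 x 66 mm, dark, standing; origin under its centre. To be left where it is.
- hammer: Claw hammer, 320 mm, lying along its x; origin under its middle. To be left where it is.
- screwdriver: Screwdriver, 200 mm, lying along its x; origin under its middle. To be left where it is.
- tin: Steel tin with a lid, 74 mm across, 100 mm tall, standing; origin under its centre. To be left where it is.
- drill: Cordless drill, about 210 mm tall, standing on its battery; origin under the battery's centre. To be left where it is.
Not all that is in view belongs to the job. Leave any green, orange or red look-alike of the part that bears plug_grip alone.

How it is judged:
By the outcome, as a careful person would: the job done as asked, in the order asked, and still so for the second after the job is handed in, while the arm keeps its last pose, push and grip.
It also fails if it takes over 58 s, if anything falls off the work surface, if the arm or the gripper's body presses on something with over 40 N, if the wrist force passes 120 N, or if a joint passes its speed limit or range.

## Working session

There is one attempt and no reset: what is moved stays moved. The work goes in short steps, Python scripts to look and compute and a shell command to move; the robot and the scene stay as the last step left them, time stands still between calls to the robot, and variables do not carry over. Pictures are saved under pics/ and viewed, and the job is handed in when it is done.

```bash
ls; mkdir -p pics; cat > h.py <<'E'
import numpy as np,cv2
from bench import ctrl
from scipy.spatial.transform import Rotation as R
def T_tool(o):
    T=np.eye(4);q=o['eef_rot'];T[:3,:3]=R.from_quat([q[1],q[2],q[3],q[0]]).as_matrix();T[:3,3]=o['eef_pos'];return T
def cam(name):
    o=ctrl.get_obs();T=T_tool(o);im,d=ctrl.camera(name);c=ctrl.calibration(name)
    if name=='wrist': W=T@np.array(c['tool_from_camera'])
    else:
        W=np.eye(4);Rm=np.array(c['R']);W[:3,:3]=Rm.T;W[:3,3]=-Rm.T@np.array(c['t'])
    K=np.array(c['mtx']);v,u=np.mgrid[0:400,0:640]
    P=np.stack([(u-K[0,2])/K[0,0]*d,(v-K[1,2])/K[1,1]*d,d],-1)@W[:3,:3].T+W[:3,3]
    P[d==0]=np.nan
    return im,d,P
E
python3 - <<'E'
from h import *
print(ctrl.get_obs(),ctrl.grip_depth)
for n in ['scene','side','wrist']:
    im,d,P=cam(n);cv2.imwrite(f'pics/{n}0.png',im);np.save(f'{n}0.npy',P)
    for q in ['plug_grip','inlet_mouth','dial_grip','extractor_deck']:
        try:print(n,q,[(x['rect'],round(x['confidence'],2)) for x in ctrl.find_in(q,n)])
        except Exception as e: print(q,e)
E
```

```text
pics
{'time_s': 0.0, 'q': array([-2.06331015e-01,  1.81539234e-01,  1.60801020e+00, -6.05959885e-06,
        1.35381161e+00, -2.06295374e-01]), 'dq': array([ 0.00142191,  0.00166899, -0.00064257,  0.00024682,  0.00037153,
        0.00077858]), 'joint_efforts': array([ 3.41415571e-04, -4.44869328e+01, -3.51340663e+01, -2.51131587e-04,
        9.11703974e-03,  3.43231875e-05]), 'eef_pos': array([5.74384760e-01, 1.26318214e-04, 1.97084170e-01]), 'eef_rot': array([ 0.49946908,  0.49966448,  0.50051336, -0.5003523 ]), 'wrist_force': array([0.58905871, 0.4916233 , 0.69684912]), 'torque': array([-0.0048887 , -0.05007889,  0.00370726]), 'opening': 1.0003590193819405} 0.0187
scene plug_grip [([289.4, 205.2, 308.5, 225.8], 0.8), ([235.3, 205.3, 259.5, 224.9], 0.8), ([314.7, 290.0, 342.7, 313.8], 0.67), ([260.9, 230.2, 280.1, 247.8], 0.57)]
scene inlet_mouth [([313.0, 101.9, 458.2, 248.3], 0.9)]
scene dial_grip [([346.4, 160.0, 364.7, 180.7], 0.56)]
scene extractor_deck [([312.9, 101.4, 461.0, 246.2], 0.92), ([149.2, 234.4, 207.7, 320.2], 0.53)]
side plug_grip [([290.3, 255.1, 315.1, 278.8], 0.78), ([271.0, 215.4, 298.1, 242.8], 0.77), ([248.5, 267.8, 271.1, 288.4], 0.61), ([395.2, 231.5, 415.9, 254.7], 0.6)]
side inlet_mouth [([222.7, 60.5, 358.9, 208.0], 0.97)]
side dial_grip [([283.3, 137.7, 302.7, 152.6], 0.69)]
side extractor_deck [([225.1, 57.9, 359.9, 209.6], 0.93)]
wrist plug_grip [([188.4, 231.8, 244.2, 267.7], 0.79), ([384.6, 338.4, 413.2, 358.0], 0.73), ([121.0, 293.0, 164.0, 310.7], 0.64), ([225.9, 304.7, 244.9, 336.7], 0.57), ([228.5, 140.9, 304.4, 212.2], 0.53)]
wrist inlet_mouth [([298.1, 278.5, 344.2, 337.5], 0.23)]
wrist dial_grip [([228.8, 137.2, 305.0, 211.8], 0.86)]
wrist extractor_deck [([89.5, 0.0, 543.9, 243.6], 0.71)]
```

View pics/scene0.png

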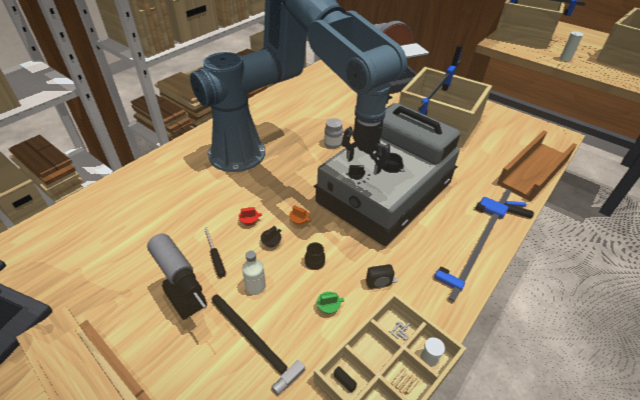

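View pics/side0.png

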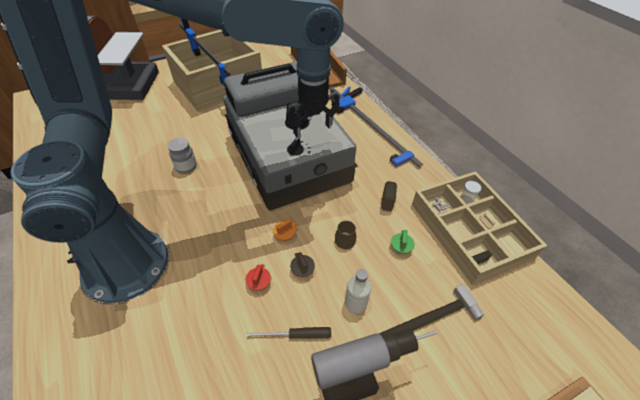

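View pics/wrist0.png

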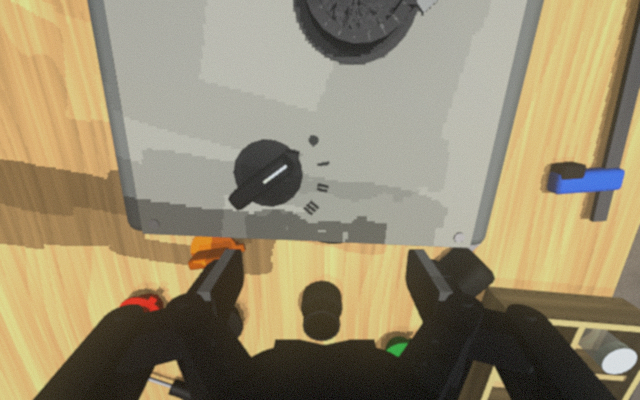

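The black plug is at scene (270,238) and side (303,265). The wrist view shows the dial at (267,173), with the inlet partly cut off at the top.

```bash
python3 - <<'E'
from h import *
o=ctrl.get_obs();print(T_tool(o).round(3))
for n,(u0,v0,u1,v1) in {'scene':(258,226,284,250),'side':(288,252,318,282)}.items():
    P=np.load(n+'0.npy');A=P[v0:v1,u0:u1].reshape(-1,3)
    for lo,hi in[(.024,.031),(.035,.058),(.058,.07)]:
        B=A[(A[:,2]>lo)&(A[:,2]<hi)]
        print(n,lo,len(B),B.mean(0).round(4) if len(B) else '',B.min(0).round(3),B.max(0).round(3))
    im=cv2.imread(f'pics/{n}0.png');cv2.imwrite(f'pics/{n}_crop.png',cv2.resize(im[v0-15:v1+15,u0-15:u1+15],None,fx=8,fy=8,interpolation=2))
P=np.load('wrist0.npy')
A=P[:260].reshape(-1,3);A=A[(A[:,2]>.163)&(A[:,2]<.177)]
r=cv2.minAreaRect((A[:,:2]*1000).astype(np.float32));print('deck',r,np.median(A[:,2]))
for n in('side','scene'):
    S=np.load(n+'0.npy').reshape(-1,3);S=S[(S[:,2]>.163)&(S[:,2]<.177)&(S[:,0]>.4)&(S[:,0]<1)];print(n,cv2.minAreaRect((S[:,:2]*1000).astype(np.float32)),S.min(0),S.max(0),np.median(S[:,2]))
# dial
A=P[130:215,220:320].reshape(-1,3)
D=A[(A[:,2]>.195)&(A[:,2]<.21)];print('dialbar',D.mean(0),cv2.minAreaRect((D[:,:2]*1000).astype(np.float32)),np.nanmax(A[:,2]))
D=A[(A[:,2]>.1735)&(A[:,2]<.18)];print('disc',D.mean(0),cv2.minEnclosingCircle((D[:,:2]*1000).astype(np.float32)))
for p in [(275,173),(313,140),(323,163),(321,188),(312,207),(355,30),(415,5),(150,60)]:print(p,P[p[1],p[0]].round(4))
E
```

```text
[[ 0.     1.    -0.     0.575]
 [-0.    -0.    -1.    -0.   ]
 [-1.     0.     0.     0.198]
 [ 0.     0.     0.     1.   ]]
scene 0.024 144 [ 0.4246 -0.2438  0.0286] [ 0.384 -0.274  0.024] [ 0.45  -0.2    0.031]
scene 0.035 69 [ 0.4221 -0.2468  0.0464] [ 0.413 -0.276  0.035] [ 0.426 -0.219  0.058]
scene 0.058 50 [ 0.4181 -0.2424  0.0614] [ 0.409 -0.264  0.058] [ 0.424 -0.22   0.065]
side 0.024 286 [ 0.4169 -0.2458  0.0288] [ 0.387 -0.276  0.025] [ 0.451 -0.2    0.031]
side 0.035 53 [ 0.4146 -0.2502  0.0486] [ 0.412 -0.266  0.037] [ 0.424 -0.222  0.058]
side 0.058 72 [ 0.4188 -0.2437  0.0608] [ 0.412 -0.266  0.058] [ 0.426 -0.221  0.064]
deck ((566.1365966796875, 60.03880310058594), (172.6982421875, 288.208984375), 87.62921142578125) 0.17078531540653444
side ((563.8255615234375, 189.489990234375), (1544.41650390625, 298.36456298828125), 89.18354034423828) [ 0.40370008 -0.5807618   0.1630076 ] [0.71178632 0.96352582 0.17698123] 0.1706134848663271
scene ((557.42333984375, 897.6720581054688), (2960.381591796875, 576.880126953125), 81.0531005859375) [ 0.40246973 -0.58194951  0.16300539] [0.99822079 2.34639002 0.17697092] 0.17110253419026522
dialbar [0.53603665 0.03188439 0.20437856] ((534.9199829101562, 30.540178298950195), (45.624053955078125, 12.116893768310547), 36.12935256958008) 0.20681990937087816
disc [0.53462269 0.03257545 0.17526671] ((541.270263671875, 25.849994659423828), 32.668060302734375)
(275, 173) [0.5456 0.0387 0.2062]
(313, 140) [0.5677 0.0544 0.1725]
(323, 163) [0.5747 0.0378 0.1719]
(321, 188) [0.5732 0.019  0.1721]
(312, 207) [0.5663 0.0035 0.171 ]
(355, 30) [0.5927 0.1178 0.1957]
(415, 5) [0.625  0.13   0.1953]
(150, 60) [0.4604 0.1061 0.1682]
```

```bash
python3 - <<'E'
import cv2,numpy as np
a=cv2.imread('pics/scene_crop.png');b=cv2.imread('pics/side_crop.png')
h=max(a.shape[0],b.shape[0]);f=lambda x:np.pad(x,((0,h-x.shape[0]),(0,0),(0,0)))
c=np.hstack([f(a),f(b)]);s=min(800/c.shape[1],600/c.shape[0]);cv2.imwrite('pics/crops.png',cv2.resize(c,None,fx=s,fy=s))
E
```

```text
(no output)
```

View pics/crops.png

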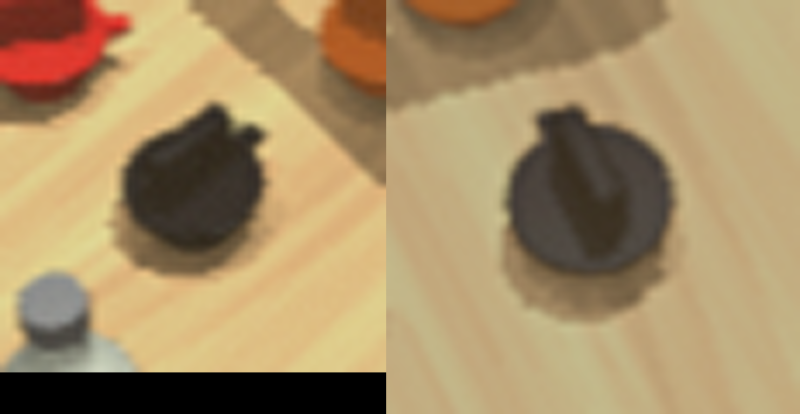

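```bash
python3 -m creep '1 -4 0 -3 0 0 0; 1 -4 0 -3 0 0 0; 1 0 0 0 0 0 0;1 0 0 0 0 0 0'; python3 - <<'E'
from h import *
im,d,P=cam('wrist');cv2.imwrite('pics/wrist1.png',im);np.save('wrist1.npy',P);print(ctrl.get_obs()['eef_pos'])
E
```

```text
time_s: 1.25
eef_pos: [0.5744, 0.061, 0.2787]
eef_rot: [-0.499, -0.5, -0.5, 0.501]
wrist_force: [0.1, -0.4, -0.6]
opening: 1.003
[0.57453267 0.06088923 0.27891308]
```

View pics/wrist1.png

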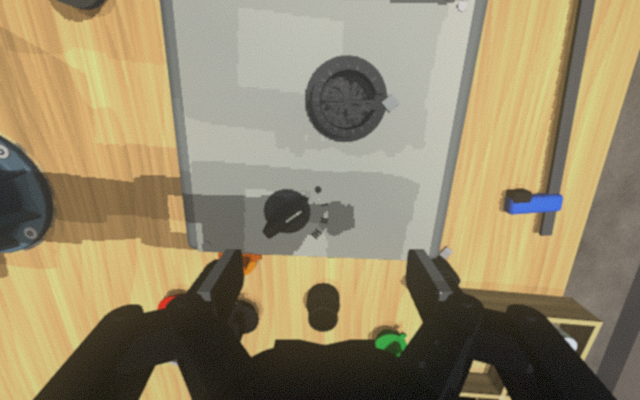

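The inlet is at (346,98) with its diamond mark at (391,102), and the dial is at (288,212). The deck's side edges are visible.

```bash
python3 - <<'E'
from h import *
im=cv2.imread('pics/wrist1.png');P=np.load('wrist1.npy')
A=P[45:150,295:400];a=A.reshape(-1,3)
D=a[(a[:,2]>.190)&(a[:,2]<.202)];xy=D[:,:2]
from scipy.optimize import least_squares
# rim annulus: 49..62 dia: fit outer by mean radius of residual to band
f=lambda c:np.maximum(0,np.hypot(*(xy-c).T)-.031)+np.maximum(0,.0245-np.hypot(*(xy-c).T))
r=least_squares(f,xy.mean(0),loss='soft_l1',f_scale=.001);print('inlet',r.x,D[:,2].mean(),r.cost, len(D))
c=r.x
ang=np.degrees(np.arctan2(xy[:,1]-c[1],xy[:,0]-c[0]));rr=np.hypot(*(xy-c).T);m=(rr>.0235)&(rr<.032)
h,_=np.histogram(ang[m],bins=np.arange(-60,61,5));print(list(zip(range(-60,60,5),h)))
m2=rr>.0325;print('beyond',m2.sum(),xy[m2].mean(0) if m2.any() else'',np.median(ang[m2]) if m2.any() else '')
# deck edges
B=P[:255].reshape(-1,3);B=B[(B[:,2]>.166)&(B[:,2]<.175)]
for s in(-1,1):
    ys=np.arange(.02,.2,.005);xs=[]
    for y in ys:
        t=B[(abs(B[:,1]-y)<.0025)&(B[:,0]>.38)&(B[:,0]<.75)];xs.append(t[:,0].min() if s<0 else t[:,0].max())
    p=np.polyfit(ys,xs,1);print('edge',s,p,np.degrees(np.arctan(p[0])),np.round(xs,3))
t=[];X=np.arange(.45,.69,.005)
for x in X:
    q=B[(abs(B[:,0]-x)<.0025)];t.append(q[:,1].min())
p=np.polyfit(X,t,1);print('front',p,np.degrees(np.arctan(p[0])),np.round(t,3))
A=P[180:245,255:320].reshape(-1,3)
D=A[(A[:,2]>.198)&(A[:,2]<.212)];print('dialbar',D.mean(0),cv2.minAreaRect((D[:,:2]*1000).astype(np.float32)))
print('mark',P[102,391],'center mouth',P[98,346])
cv2.imwrite('pics/inl.png',cv2.resize(im[40:160,280:410],None,fx=4.5,fy=4.5,interpolation=2))
E
```

```text
inlet [0.59540072 0.14254044] 0.19612758933397131 4.2222622384454705e-06 1600
[(-60, np.int64(23)), (-55, np.int64(23)), (-50, np.int64(23)), (-45, np.int64(23)), (-40, np.int64(24)), (-35, np.int64(23)), (-30, np.int64(20)), (-25, np.int64(25)), (-20, np.int64(17)), (-15, np.int64(0)), (-10, np.int64(0)), (-5, np.int64(0)), (0, np.int64(0)), (5, np.int64(0)), (10, np.int64(23)), (15, np.int64(25)), (20, np.int64(24)), (25, np.int64(25)), (30, np.int64(27)), (35, np.int64(26)), (40, np.int64(25)), (45, np.int64(27)), (50, np.int64(29)), (55, np.int64(28))]
beyond 0  
edge -1 [0.04609296 0.42051007] 2.639064374143438 [0.421 0.421 0.422 0.422 0.422 0.422 0.423 0.423 0.424 0.423 0.424 0.424
 0.425 0.424 0.424 0.425 0.425 0.426 0.425 0.426 0.426 0.426 0.427 0.426
 0.428 0.428 0.427 0.428 0.428 0.428 0.428 0.428 0.429 0.429 0.429 0.43 ]
edge 1 [0.04669417 0.70677976] 2.6734371472484244 [0.708 0.708 0.709 0.708 0.708 0.709 0.709 0.709 0.71  0.71  0.71  0.711
 0.71  0.711 0.711 0.712 0.711 0.711 0.712 0.713 0.712 0.713 0.713 0.713
 0.713 0.713 0.714 0.714 0.714 0.715 0.715 0.715 0.715 0.716 0.716 0.716]
front [-0.00527231 -0.01867155] -0.30207812853063853 [-0.02  -0.019 -0.021 -0.017 -0.015 -0.015 -0.02  -0.023 -0.022 -0.022
 -0.022 -0.022 -0.023 -0.023 -0.023 -0.023 -0.023 -0.023 -0.023 -0.023
 -0.023 -0.023 -0.023 -0.023 -0.023 -0.024 -0.023 -0.023 -0.023 -0.023
 -0.023 -0.023 -0.023 -0.023 -0.023 -0.023 -0.023 -0.023 -0.023 -0.023
 -0.023 -0.023 -0.022 -0.023 -0.023 -0.015 -0.015 -0.016]
dialbar [0.53578775 0.03223066 0.20429406] ((535.2960205078125, 30.738025665283203), (45.18641662597656, 12.39624309539795), 35.87486267089844)
mark [0.63761231 0.14090091 0.1751682 ] center mouth [0.59547731 0.1445119  0.17267981]
```

View pics/inl.png

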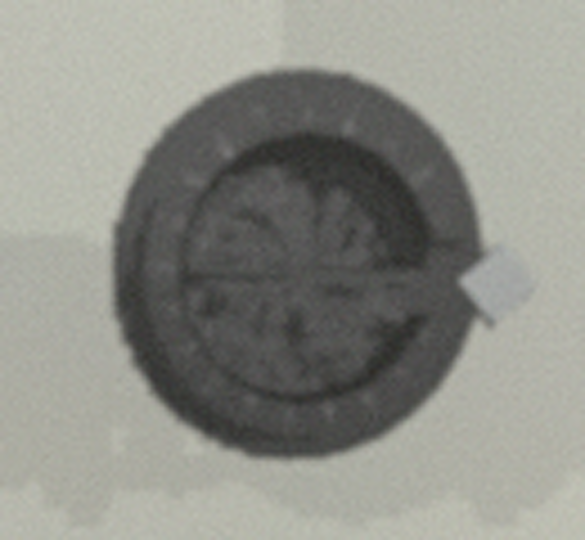

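```bash
python3 - <<'E'
from h import *
for n,pts in {'scene':[(175,262),(180,295),(255,270),(315,255),(299,214),(248,215)],'side':[(350,360),(355,285),(360,295),(286,230),(259,278),(346,235)]}.items():
    P=np.load(n+'0.npy')
    for u,v in pts: print(n,(u,v),P[v,u].round(3))
E
python3 -m creep '1 0.5 -2 4.5 0 0 0;1 0.5 -2 4.5 0 0 0;1 0.5 -2 4.5 0 0 0;1 0.5 -2 4.5 0 0 0;1 0.5 -2 4.5 0 0 0;1 0.5 -2 4.5 0 0 0;1 0 0 0 0 0 0'
```

```text
scene (175, 262) [ 0.414 -0.547  0.209]
scene (180, 295) [ 0.394 -0.557  0.059]
scene (255, 270) [ 0.516 -0.395  0.107]
scene (315, 255) [ 0.586 -0.228  0.064]
scene (299, 214) [ 0.431 -0.121  0.044]
scene (248, 215) [ 0.304 -0.226  0.038]
side (350, 360) [ 0.365 -0.546  0.208]
side (355, 285) [ 0.482 -0.39   0.113]
side (360, 295) [ 0.485 -0.41   0.096]
side (286, 230) [ 0.427 -0.122  0.034]
side (259, 278) [ 0.301 -0.235  0.048]
side (346, 235) [ 0.557 -0.232  0.063]
time_s: 2.17
eef_pos: [0.4445, -0.2188, 0.2383]
eef_rot: [-0.493, -0.499, -0.504, 0.504]
wrist_force: [-0.8, -0.0, -0.7]
opening: 1.0
```

```bash
python3 -m creep '1 0 -1.3 4.8 0 0 0;1 0 -1.2 4.8 0 0 0;1 0 0 0 0 0 0;1 0 0 0 0 0 0'
python3 - <<'E'
from h import *
o=ctrl.get_obs();im,d,P=cam('wrist');cv2.imwrite('pics/wrist2.png',im);np.save('wrist2.npy',P);print(T_tool(o).round(4))
print([(x['rect'],round(x['confidence'],2)) for x in ctrl.find_in('plug_grip','wrist')])
E
```

```text
time_s: 2.68
eef_pos: [0.4175, -0.3142, 0.2344]
eef_rot: [0.491, 0.501, 0.506, -0.503]
wrist_force: [1.1, 0.7, 0.1]
opening: 0.999
[[-0.0176  0.9998 -0.0075  0.4175]
 [ 0.0126 -0.0072 -0.9999 -0.3142]
 [-0.9998 -0.0177 -0.0124  0.2344]
 [ 0.      0.      0.      1.    ]]
[([213.3, 66.3, 261.1, 122.1], 0.88), ([301.5, 77.8, 352.9, 135.3], 0.86), ([300.4, 0.0, 357.8, 31.1], 0.59), ([506.5, 133.6, 572.4, 186.3], 0.59)]
```

View pics/wrist2.png

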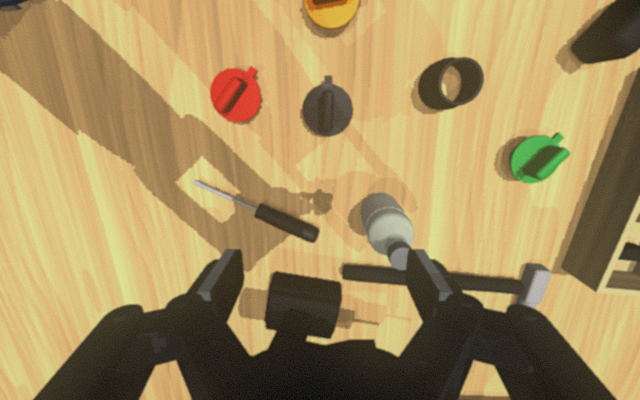

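The black plug is at (327,108) with its tab at (328,79) pointing to +y. The red one is on the left and the orange one above.

```bash
python3 - <<'E'
from h import *
from scipy.optimize import least_squares
P=np.load('wrist2.npy');A=P[68:142,292:362].reshape(-1,3)
print('z max',np.nanmax(A[:,2]))
F=A[(A[:,2]>.018)&(A[:,2]<.036)];xy=F[:,:2];c=np.array([.418,-.243])
for _ in range(10):
    m=np.hypot(*(xy-c).T)<.035; f=lambda c:np.maximum(0,np.hypot(*(xy[m]-c).T)-.033); 
    (cc,r)=cv2.minEnclosingCircle((xy[m]*1000).astype(np.float32)); c=np.array(cc)/1000
print('flange',c,r,F[:,2].mean())
t=xy[np.hypot(*(xy-c).T)>.0355];print('tab',len(t),t.mean(0),np.degrees(np.arctan2(*(t.mean(0)-c)[::-1])))
B=A[(A[:,2]>.054)&(A[:,2]<.07)];print('bar',B.mean(0),cv2.minAreaRect((B[:,:2]*1000).astype(np.float32)))
E
```

```text
z max 0.06352689241154541
flange [ 0.41952847 -0.23941318] 34.46232986450195 0.029263306832287676
tab 26 [ 0.41963488 -0.20194161] 89.8373048280549
bar [ 0.41921945 -0.24101452  0.06061651] ((419.2001037597656, -241.54702758789062), (45.93014907836914, 13.600677490234375), 87.49579620361328)
```

```bash
cat >> h.py <<'E'
def plan(pos,yaw):
    "target tcp pos, tool y at world angle yaw(deg), tool x down"
    T=T_tool(ctrl.get_obs());y=np.radians(yaw)
    ty=np.array([np.cos(y),np.sin(y),0]);tx=np.array([0,0,-1.]);Rt=np.stack([tx,ty,np.cross(tx,ty)],1)
    print('shift cm',(T[:3,:3].T@(np.array(pos)-T[:3,3])*100).round(2),'rotvec',R.from_matrix(T[:3,:3].T@Rt).as_rotvec().round(3),'yaw now',np.degrees(np.arctan2(T[1,1],T[0,1])).round(2),'xaxis',T[:3,0].round(3))
E
python3 -c "
from h import *
plan((.4192,-.2415,.13),-1.5)"
```

```text
shift cm [10.55  0.28 -7.12] rotvec [ 0.02  -0.012  0.018] yaw now -0.34 xaxis [-0.017  0.012 -1.   ]
```

```bash
python3 -m creep '1 3.5 0.1 -2.4 0.02 -0.012 0.018;1 3.5 0.1 -2.4 0 0 0;1 3.5 0.1 -2.4 0 0 0;1 0 0 0 0 0 0';python3 -c "
from h import *
plan((.4192,-.2415,.036),-1.5)"
```

```text
time_s: 3.28
eef_pos: [0.4236, -0.2357, 0.1282]
eef_rot: [0.496, 0.505, 0.493, -0.505]
wrist_force: [-0.7, -0.2, 0.2]
opening: 1.003
shift cm [ 9.22 -0.46  0.57] rotvec [ 0.006  0.002 -0.003] yaw now -1.18 xaxis [ 0.003 -0.002 -1.   ]
```

```bash
python3 -m creep '1 2 -0.4 0.5 0.005 0 0;1 3 0 0 0 0 0;1 0 0 0 0 0 0';python3 -c "
from h import *
plan((.4192,-.2415,.036),-1.5)"
```

```text
time_s: 3.65
eef_pos: [0.4235, -0.2429, 0.0823]
eef_rot: [0.499, 0.506, 0.49, -0.505]
wrist_force: [-1.1, -0.0, 0.3]
opening: 1.0
shift cm [ 4.63 -0.48 -0.17] rotvec [ 0.005  0.008 -0.009] yaw now -1.23 xaxis [ 0.009 -0.009 -1.   ]
```

```bash
python3 -m creep '1 0 -0.5 -0.1 0 0.008 -0.009;1 2 -0.1 0 0 0 0;1 2.4 0 0 0 0 0;1 0 0 0 0 0 0';python3 -c "
from h import *
plan((.4192,-.2415,.036),-1.5)"
```

```text
time_s: 4.15
eef_pos: [0.4218, -0.2466, 0.0454]
eef_rot: [-0.499, -0.505, -0.491, 0.505]
wrist_force: [-0.9, -0.4, -0.1]
opening: 1.001
shift cm [ 0.93 -0.28 -0.51] rotvec [ 0.006  0.008 -0.008] yaw now -1.17 xaxis [ 0.008 -0.008 -1.   ]
```

```bash
python3 -m creep '1 0 -0.3 -0.5 0 0.008 -0.008;1 0.9 -0.1 0 0 0 0;1 0.3 0 0 0 0 0';python3 -c "
from h import *
plan((.4192,-.2415,.036),-1.5)
im,d,P=cam('side');cv2.imwrite('pics/s3.png',im[150:350,200:440].repeat(3,0).repeat(3,1))"
```

```text
time_s: 4.53
eef_pos: [0.4198, -0.2432, 0.0366]
eef_rot: [0.497, 0.505, 0.493, -0.505]
wrist_force: [-0.5, -0.0, 0.3]
opening: 0.997
shift cm [ 0.06 -0.06 -0.17] rotvec [ 0.006  0.004 -0.004] yaw now -1.16 xaxis [ 0.004 -0.004 -1.   ]
```

View pics/s3.png

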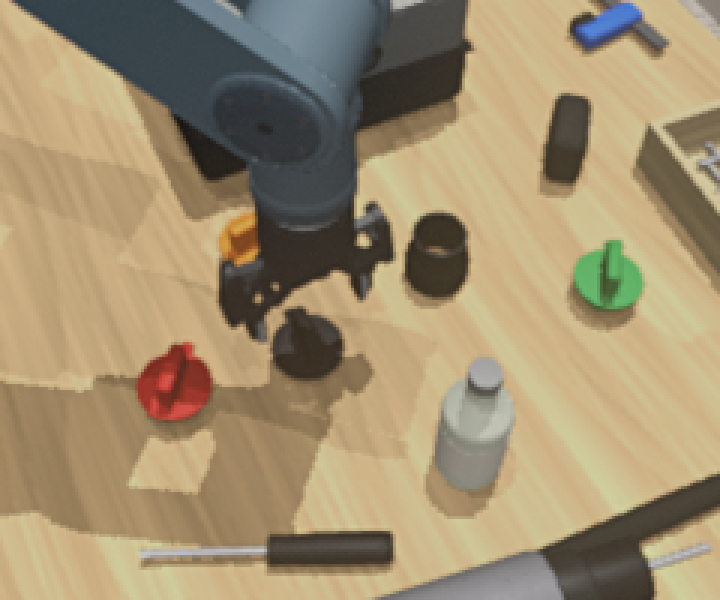

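```bash
python3 - <<'E'
from h import *
im,d,P=cam('side')
for u,v in[(285,260),(286,262),(321,247),(280,245),(302,256),(306,268)]:print((u,v),P[v,u].round(3))
A=P[225:290,270:335].reshape(-1,3)
for lo,hi in[(.04,.056),(.056,.065),(.065,.08)]:
    B=A[(A[:,2]>lo)&(A[:,2]<hi)];print(lo,B.round(3)[::max(1,len(B)//14)].tolist())
E
```

```text
(285, 260) [ 0.369 -0.25   0.104]
(286, 262) [ 0.372 -0.249  0.092]
(321, 247) [ 0.466 -0.256  0.102]
(280, 245) [ 0.359 -0.255  0.185]
(302, 256) [ 0.422 -0.235  0.061]
(306, 268) [ 0.418 -0.266  0.051]
0.04 [[0.425, -0.123, 0.056], [0.418, -0.124, 0.051], [0.403, -0.123, 0.055], [0.415, -0.124, 0.049], [0.402, -0.117, 0.044], [0.412, -0.124, 0.046], [0.405, -0.125, 0.047], [0.405, -0.125, 0.042], [0.427, -0.237, 0.055], [0.415, -0.237, 0.056], [0.413, -0.242, 0.055], [0.412, -0.249, 0.055], [0.412, -0.255, 0.049], [0.419, -0.264, 0.053], [0.416, -0.264, 0.049], [0.413, -0.263, 0.046], [0.413, -0.264, 0.042]]
0.056 [[0.406, -0.113, 0.06], [0.422, -0.122, 0.061], [0.416, -0.123, 0.061], [0.415, -0.126, 0.061], [0.423, -0.22, 0.059], [0.418, -0.226, 0.061], [0.419, -0.23, 0.061], [0.422, -0.235, 0.061], [0.424, -0.237, 0.059], [0.412, -0.237, 0.058], [0.415, -0.243, 0.059], [0.418, -0.249, 0.06], [0.419, -0.253, 0.06], [0.422, -0.258, 0.061], [0.423, -0.262, 0.061], [0.414, -0.262, 0.059]]
0.065 []
```

```bash
python3 - <<'E'
from h import *
im,d,P=cam('side')
a=cv2.resize(im[225:290,260:345],None,fx=7,fy=7,interpolation=2)
cv2.imwrite('pics/s4.png',a)
w,_,Q=cam('wrist');cv2.imwrite('pics/w4.png',w)
for v in range(246,276,2):print(v,[tuple(P[v,u].round(3)) for u in (284,287,290,318,321)])
E
```

```text
246 [(np.float64(0.376), np.float64(-0.235), np.float64(0.142)), (np.float64(0.38), np.float64(-0.244), np.float64(0.15)), (np.float64(0.387), np.float64(-0.244), np.float64(0.146)), (np.float64(0.464), np.float64(-0.243), np.float64(0.09)), (np.float64(0.465), np.float64(-0.257), np.float64(0.107))]
248 [(np.float64(0.375), np.float64(-0.235), np.float64(0.132)), (np.float64(0.379), np.float64(-0.247), np.float64(0.146)), (np.float64(0.384), np.float64(-0.252), np.float64(0.15)), (np.float64(0.49), np.float64(-0.198), np.float64(-0.001)), (np.float64(0.466), np.float64(-0.256), np.float64(0.097))]
250 [(np.float64(0.373), np.float64(-0.241), np.float64(0.134)), (np.float64(0.376), np.float64(-0.252), np.float64(0.147)), (np.float64(0.382), np.float64(-0.257), np.float64(0.15)), (np.float64(0.486), np.float64(-0.204), np.float64(0.001)), (np.float64(0.466), np.float64(-0.256), np.float64(0.088))]
252 [(np.float64(0.37), np.float64(-0.245), np.float64(0.133)), (np.float64(0.375), np.float64(-0.254), np.float64(0.142)), (np.float64(0.38), np.float64(-0.259), np.float64(0.145)), (np.flo
[... 2752 characters left out ...]
.float64(-0.26), np.float64(-0.001)), (np.float64(0.464), np.float64(-0.264), np.float64(0.0))]
272 [(np.float64(0.373), np.float64(-0.223), np.float64(0.0)), (np.float64(0.38), np.float64(-0.226), np.float64(-0.001)), (np.float64(0.387), np.float64(-0.231), np.float64(0.001)), (np.float64(0.454), np.float64(-0.266), np.float64(0.001)), (np.float64(0.462), np.float64(-0.267), np.float64(-0.004))]
274 [(np.float64(0.37), np.float64(-0.228), np.float64(-0.0)), (np.float64(0.377), np.float64(-0.233), np.float64(0.002)), (np.float64(0.384), np.float64(-0.237), np.float64(0.002)), (np.float64(0.451), np.float64(-0.27), np.float64(-0.001)), (np.float64(0.458), np.float64(-0.275), np.float64(0.0))]
```

View pics/s4.png

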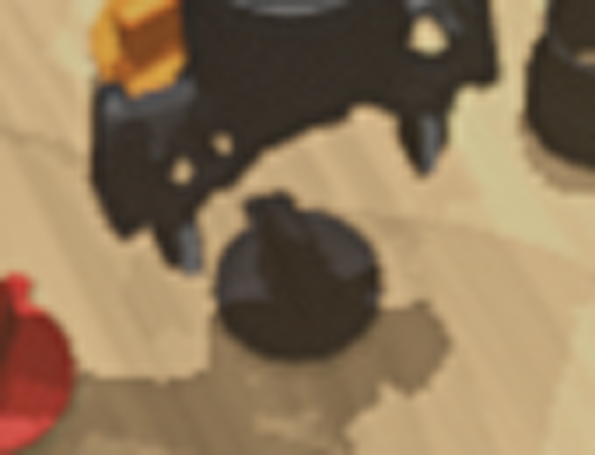

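View pics/w4.png

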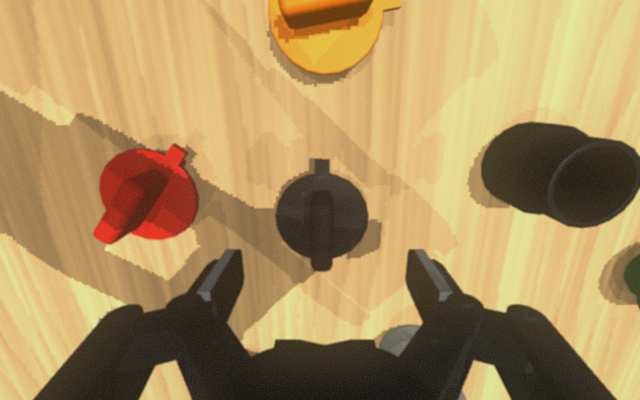

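```bash
python3 - <<'E'
from h import *
print(np.array(ctrl.calibration('wrist')['tool_from_camera']).round(4),ctrl.calibration('wrist')['mtx'])
o=ctrl.get_obs();T=T_tool(o);im,d,P=cam('wrist');print(o['eef_pos'],ctrl.grip_depth)
Q=(P-T[:3,3])@T[:3,:3]
for u,v in[(232,252),(225,270),(240,260),(412,252),(420,265),(410,260),(321,190),(321,230),(321,262),(330,225),(300,200)]:print((u,v),'tool',Q[v,u].round(4),'world',P[v,u].round(4),d[v,u])
E
```

```text
[[-1.900e-03 -3.119e-01  9.501e-01 -1.762e-01]
 [ 1.000e+00 -0.000e+00  2.000e-03  4.000e-04]
 [-6.000e-04  9.501e-01  3.119e-01 -7.940e-02]
 [ 0.000e+00  0.000e+00  0.000e+00  1.000e+00]] [[282.99017517   0.         324.36774053]
 [  0.         282.99017517 195.59230688]
 [  0.           0.           1.        ]]
[ 0.4198571  -0.24329432  0.03668532] 0.0187
(232, 252) tool [-0.0531 -0.0446 -0.0099] world [ 0.3753 -0.2324  0.0896] 0.138584
(225, 270) tool [-0.0696 -0.0425 -0.0104] world [ 0.3773 -0.2318  0.1061] 0.122748055
(240, 260) tool [-0.0494 -0.0423 -0.0032] world [ 0.3774 -0.2391  0.0859] 0.14418574
(412, 252) tool [-0.0529  0.0437 -0.0097] world [ 0.4635 -0.2343  0.0897] 0.13901323
(420, 265) tool [-0.066   0.0433 -0.0106] world [ 0.4631 -0.2333  0.1028] 0.12620465
(410, 260) tool [-0.0524  0.0433 -0.005 ] world [ 0.463  -0.239   0.0893] 0.14087652
(321, 190) tool [ 0.0013 -0.0015 -0.0249] world [ 0.4189 -0.2183  0.0353] 0.18566282
(321, 230) tool [-0.0247 -0.0013 -0.0084] world [ 0.4187 -0.2348  0.0614] 0.1660769
(321, 262) tool [-0.0252 -0.0013  0.0128] world [ 0.4182 -0.2559  0.0619] 0.1721977
(330, 225) tool [-0.0249  0.004  -0.0117] world [ 0.424  -0.2316  0.0616] 0.16485903
(300, 200) tool [ 0.0084 -0.0161 -0.0155] world [ 0.4041 -0.2275  0.0282] 0.19525293
```

Both cameras place the open fingertips about 50 mm behind the reported TCP, which is more than I expected. I'll shut the fingers here, above the plug, to measure where they really end up.

```bash
python3 -m creep '0 0 0 0 0 0 0;0 0 0 0 0 0 0;0 0 0 0 0 0 0;0 0 0 0 0 0 0;0 0 0 0 0 0 0'; python3 - <<'E'
from h import *
o=ctrl.get_obs();T=T_tool(o);im,d,P=cam('wrist');cv2.imwrite('pics/w5.png',im);Q=(P-T[:3,3])@T[:3,:3];np.save('Q5.npy',Q)
print(o['eef_pos'])
for v in range(200,330,8):print(v,[Q[v,u].round(3).tolist() for u in (312,328)])
im,d,P=cam('side');cv2.imwrite('pics/s5.png',cv2.resize(im[225:290,260:345],None,fx=7,fy=7,interpolation=2))
E
```

```text
time_s: 5.4
eef_pos: [0.42, -0.2434, 0.0369]
eef_rot: [0.497, 0.505, 0.493, -0.505]
wrist_force: [0.1, 0.4, 0.2]
opening: 0.001
[ 0.41997786 -0.24339898  0.03686863]
200 [[-0.014, -0.007, -0.023], [-0.018, 0.003, -0.025]]
208 [[-0.023, -0.006, -0.021], [-0.023, 0.003, -0.022]]
216 [[-0.023, -0.007, -0.016], [-0.025, 0.003, -0.017]]
224 [[-0.024, -0.007, -0.012], [-0.023, 0.003, -0.012]]
232 [[-0.023, -0.007, -0.006], [-0.025, 0.003, -0.007]]
240 [[-0.042, -0.006, -0.011], [-0.042, 0.003, -0.01]]
248 [[-0.049, -0.006, -0.01], [-0.049, 0.002, -0.01]]
256 [[-0.057, -0.005, -0.01], [-0.059, 0.002, -0.011]]
264 [[-0.065, -0.005, -0.011], [-0.065, 0.002, -0.011]]
272 [[-0.071, -0.005, -0.011], [-0.07, 0.002, -0.01]]
280 [[-0.078, -0.004, -0.011], [-0.072, 0.002, -0.007]]
288 [[-0.084, -0.004, -0.012], [-0.071, 0.002, -0.002]]
296 [[-0.089, -0.004, -0.012], [-0.072, 0.002, 0.001]]
304 [[-0.093, -0.004, -0.011], [-0.072, 0.002, 0.006]]
312 [[-0.101, -0.003, -0.015], [-0.071, 0.002, 0.01]]
320 [[-0.102, -0.003, -0.013], [0.038, 0.004, 0.112]]
328 [[-0.103, -0.003, -0.01], [0.037, 0.004, 0.121]]
```

View pics/s5.png

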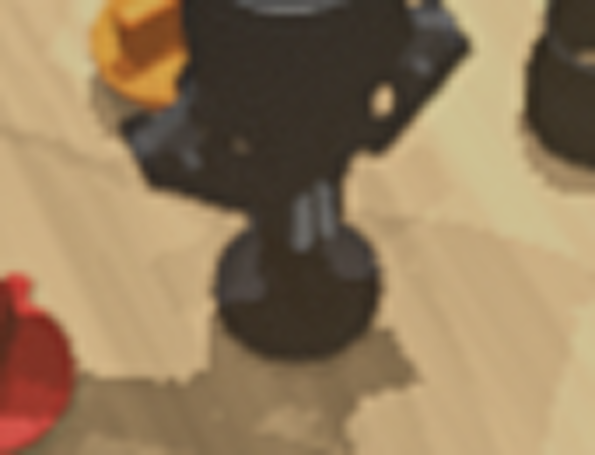

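View pics/w5.png

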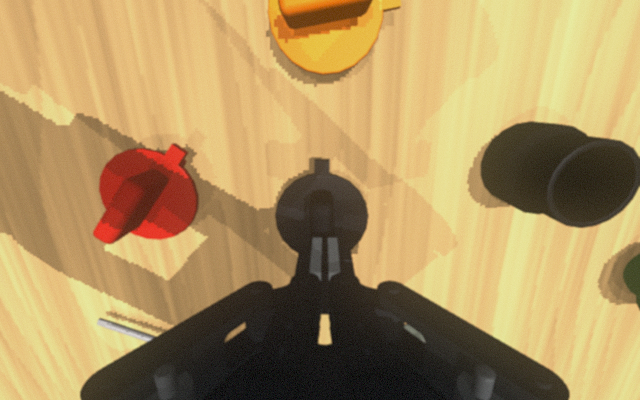

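The shut tips are about 38 mm behind the reported TCP in both cameras, and there was no contact force. So the real tips sit at eef_z + 0.038, and I'll plan with that.

```bash
python3 -m creep '0.8 0 0 0 0 0 0;0.8 0 0 0 0 0 0;0.8 0 0 0 0 0 0;0.8 0 -0.1 -0.3 0.006 0.004 -0.004;0.8 1.5 -0.1 -0.1 0 0 0;0.8 1.5 -0.1 0 0 0 0;0.8 1 0 0 0 0 0;0.8 0 0 0 0 0 0';python3 -c "
from h import *
plan((.4190,-.2415,-.003),-1.5)
im,d,P=cam('wrist');cv2.imwrite('pics/w6.png',im)"
```

```text
time_s: 6.5
eef_pos: [0.416, -0.2382, -0.007]
eef_rot: [0.492, 0.507, 0.494, -0.507]
wrist_force: [0.1, 0.7, -0.8]
opening: 0.798
shift cm [-0.4   0.31  0.32] rotvec [-0.001 -0.002  0.002] yaw now -1.53 xaxis [-0.002  0.002 -1.   ]
```

View pics/w6.png

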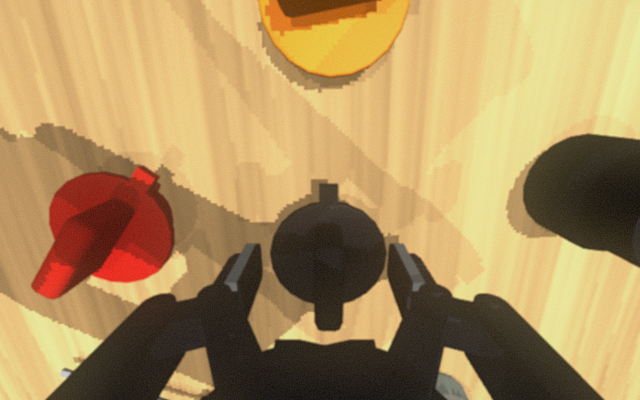

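```bash
python3 -m creep '0.8 -0.3 0.3 0.3 0 0 0;0.8 -0.2 0.15 0.1 0 0 0;0.8 0 0 0 0 0 0';python3 -c "
from h import *
plan((.4190,-.2415,-.003),-1.5)"
```

```text
time_s: 6.92
eef_pos: [0.422, -0.2439, -0.0001]
eef_rot: [0.493, 0.507, 0.493, -0.507]
wrist_force: [0.4, 0.1, 0.0]
opening: 0.801
shift cm [ 0.29 -0.3  -0.23] rotvec [-0.001  0.    -0.   ] yaw now -1.53 xaxis [ 0. -0. -1.]
```

```bash
python3 -m creep '0.8 0.2 -0.25 -0.2 0 0 0;0.8 0 0 0 0 0 0';python3 -c "
from h import *
plan((.4190,-.2415,-.003),-1.5)"
```

```text
time_s: 7.18
eef_pos: [0.4195, -0.2417, -0.002]
eef_rot: [0.494, 0.507, 0.493, -0.507]
wrist_force: [0.3, 0.1, -0.1]
opening: 0.797
shift cm [ 0.1  -0.05 -0.02] rotvec [-0.     0.    -0.001] yaw now -1.52 xaxis [ 0.001 -0.    -1.   ]
```

Good: a single row followed by a zero row is accurate. Now I'll close.

```bash
python3 -m creep '0 0 0 0 0 0 0;0 0 0 0 0 0 0;0 0 0 0 0 0 0;0 0 0 0 0 0 0;0 -2 0 0 0 0 0;0 -3 0 0 0 0 0;0 0 0 0 0 0 0';python3 - <<'E'
from h import *
im,d,P=cam('wrist');cv2.imwrite('pics/w7.png',im);im,d,P=cam('side');cv2.imwrite('pics/s7.png',cv2.resize(im[200:300,240:360],None,fx=5,fy=5))
E
```

```text
time_s: 8.05
eef_pos: [0.4186, -0.241, 0.0483]
eef_rot: [0.493, 0.507, 0.494, -0.507]
wrist_force: [0.1, -0.2, -1.4]
opening: 0.149
```

View pics/w7.png

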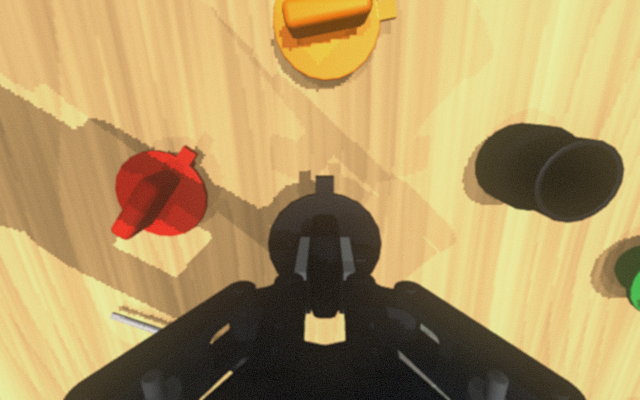

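View pics/s7.png

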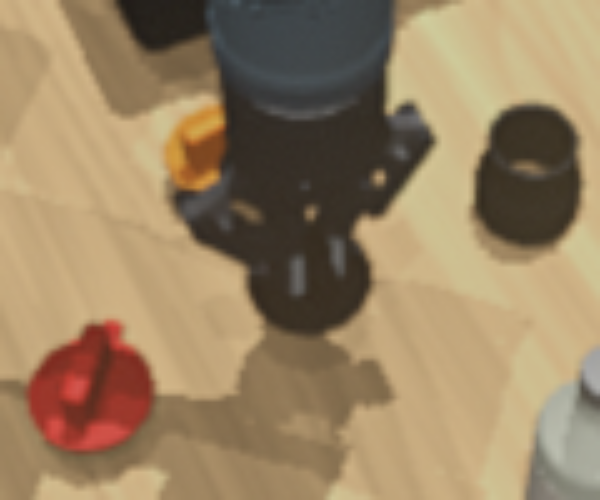

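The plug is lifted, with its tab at (325,184) in the wrist view. Next I'll measure its pose in the tool frame.

```bash
cat >> h.py <<'E'
def plugtool():
    o=ctrl.get_obs();T=T_tool(o);im,d,P=cam('wrist');Q=(P-T[:3,3])@T[:3,:3];return im,Q,P,T
E
python3 - <<'E'
from h import *
im,Q,P,T=plugtool()
A=Q[170:300,255:395].reshape(-1,3)
print(np.histogram(A[:,0],bins=np.arange(-.06,.06,.006)))
F=A[(A[:,0]>-.046)&(A[:,0]<-.022)]
for lo in np.arange(-.046,-.0,.003):
    G=A[(A[:,0]>lo)&(A[:,0]<lo+.003)]
    if len(G)>50: print(round(lo,3),len(G),'y',G[:,1].min().round(4),G[:,1].max().round(4),'z',G[:,2].min().round(4),G[:,2].max().round(4))
E
```

```text
(array([ 535,  439,  366,  226, 4585,  208,    0,    0,    0,    0,    0,
          0,    0,    0,    0,    0,    0, 6915,    2]), array([-6.00000000e-02, -5.40000000e-02, -4.80000000e-02, -4.20000000e-02,
       -3.60000000e-02, -3.00000000e-02, -2.40000000e-02, -1.80000000e-02,
       -1.20000000e-02, -6.00000000e-03, -1.38777878e-17,  6.00000000e-03,
        1.20000000e-02,  1.80000000e-02,  2.40000000e-02,  3.00000000e-02,
        3.60000000e-02,  4.20000000e-02,  4.80000000e-02,  5.40000000e-02]))
-0.046 180 y -0.0193 0.0209 z -0.0236 -0.0057
-0.043 159 y -0.018 0.0191 z -0.0235 -0.0057
-0.04 107 y -0.0173 0.015 z -0.0235 -0.0058
-0.034 3148 y -0.0315 0.0327 z -0.0422 0.0172
-0.031 1606 y -0.0318 0.0334 z -0.0425 0.017
```

```bash
cat >> h.py <<'E'
def plugfit(rows=(170,300),cols=(250,400),xr=(-.037,-.026)):
    im,Q,P,T=plugtool();A=Q[rows[0]:rows[1],cols[0]:cols[1]].reshape(-1,3);A=A[(A[:,0]>xr[0])&(A[:,0]<xr[1])]
    yz=A[:,1:];tab=yz[yz[:,1]<-.0365]
    # flange outline in the half seen: extreme y per z
    pts=[]
    for z in np.arange(-.030,.012,.001):
        s=yz[abs(yz[:,1]-z)<.0008]
        if len(s)>5: pts+= [(s[:,0].min(),z),(s[:,0].max(),z)]
    pts=np.array(pts)
    from scipy.optimize import least_squares
    r=least_squares(lambda c:np.hypot(pts[:,0]-c[0],pts[:,1]-c[1])-c[2],[0,0,.033],loss='soft_l1',f_scale=.001).x
    t=tab.mean(0) if len(tab) else np.array([np.nan]*2);v=t-r[:2]
    # direction of lug in tool y,z -> world
    w=T[:3,:3]@np.array([0,v[0],v[1]])
    c=T[:3,:3]@np.array([np.median(A[:,0]),r[0],r[1]])+T[:3,3]
    print('tool c(y,z,r)',r.round(4),'flange x',np.median(A[:,0]).round(4),'tab y',tab[:,0].min().round(4),tab[:,0].max().round(4),'lug world deg',np.degrees(np.arctan2(w[1],w[0])).round(2),'yaw',np.degrees(np.arctan2(T[1,1],T[0,1])).round(2),'flange top world',c.round(4),'eef',T[:3,3].round(4))
E
python3 -c "
from h import *
plugfit()"
```

```text
tool c(y,z,r) [ 0.0007 -0.001   0.0324] flange x -0.0313 tab y -0.0043 0.0054 lug world deg 88.67 yaw -1.53 flange top world [ 0.4175 -0.2383  0.0768] eef [ 0.4166 -0.2391  0.0455]
```

```bash
python3 -m creep '0 -5 0 0 0 0 0;0 -5 0 0 0.17 0 0;0 -5 0 0 0.17 0 0;0 -4 0 0 0.17 0 0;0 0 0 0 0.17 0 0;0 0 0 0 0.17 0 0;0 0 0 0 0.17 0 0;0 0 0 0 0.17 0 0;0 0 0 0 0.17 0 0;0 0 0 0 0 0 0';python3 -c "
from h import *
print(ctrl.get_obs()['q'].round(2))
plan((.5944,.1432,.24),-92.65)"
```

```text
time_s: 9.5
eef_pos: [0.4134, -0.2366, 0.2286]
eef_rot: [-0.041, -0.698, -0.058, 0.712]
wrist_force: [-0.2, -0.2, -0.8]
opening: 0.154
[-0.77 -0.05  1.79  0.    1.43  0.66]
shift cm [ -0.72 -35.09 -23.22] rotvec [0.187 0.021 0.022] yaw now -81.97 xaxis [-0.022  0.021 -1.   ]
```

```bash
python3 -m creep '0 -0.3 -4.6 -3.1 0 0.02 0.02;0 -0.3 -4.6 -3.1 0 0 0;0 -0.1 -4.6 -3.1 0 0 0;0 -0.1 -4.6 -3.1 0 0 0;0 -0.1 -4.6 -3.1 0 0 0;0 -0.1 -4.6 -3.1 0 0 0;0 0 -4 -3 0 0 0;0 0 0 0 0 0 0';python3 -c "
from h import *
print(ctrl.get_obs()['q'].round(2))
plan((.5944,.1432,.23),-92.65)"
```

```text
time_s: 10.5
eef_pos: [0.583, 0.1181, 0.2341]
eef_rot: [-0.057, -0.703, -0.062, 0.707]
wrist_force: [-0.4, 0.2, -2.0]
opening: 0.155
[-0.    0.2   1.51  0.01  1.44  1.4 ]
shift cm [ 0.41 -2.28 -1.55] rotvec [0.215 0.006 0.006] yaw now -80.33 xaxis [-0.006  0.006 -1.   ]
```

```bash
python3 -m creep '0 0 -2.2 -1.5 0 0 0;0 0 0 0 0.17 0.006 0.006;0 0 0 0 0.045 0 0;0 0 0 0 0 0 0';python3 -c "
from h import *
plan((.5944,.1432,.225),-92.65)
plugfit()
plan((.5944,.1432,.225),-92.65)
im,d,P=cam('wrist');cv2.imwrite('pics/w8.png',im);np.save('w8.npy',P)"
```

```text
time_s: 11.0
eef_pos: [0.5925, 0.1412, 0.2301]
eef_rot: [0.014, -0.705, 0.015, 0.709]
wrist_force: [0.1, -0.6, -0.5]
opening: 0.15
shift cm [ 0.51 -0.21 -0.18] rotvec [ 0.006  0.006 -0.002] yaw now -92.3 xaxis [-0.006 -0.002 -1.   ]
tool c(y,z,r) [ 0.0008 -0.002   0.0326] flange x -0.0311 tab y -0.0042 0.0054 lug world deg -2.34 yaw -92.3 flange top world [0.5947 0.1404 0.2612] eef [0.5925 0.1412 0.2301]
shift cm [ 0.51 -0.22 -0.18] rotvec [ 0.006  0.006 -0.002] yaw now -92.3 xaxis [-0.006 -0.002 -1.   ]
```

View pics/w8.png

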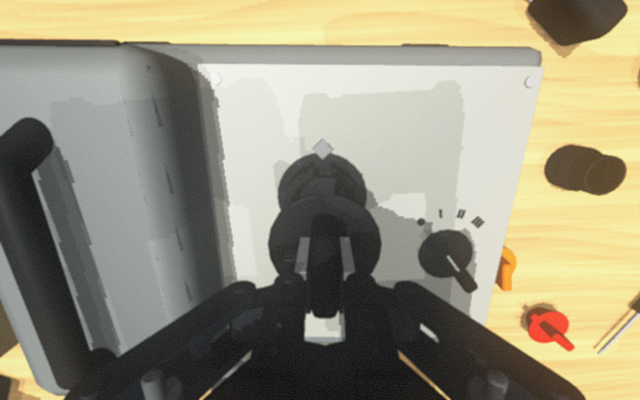

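```bash
python3 - <<'E'
from h import *
P=np.load('w8.npy');print(P[148,322])
A=P[145:215,270:375].reshape(-1,3);D=A[(A[:,2]>.191)&(A[:,2]<.201)];print(len(D),D.min(0),D.max(0),D[:,2].mean())
from scipy.optimize import least_squares
xy=D[:,:2];f=lambda c:np.maximum(0,np.hypot(*(xy-c).T)-.031)+np.maximum(0,.0245-np.hypot(*(xy-c).T))
print(least_squares(f,[.595,.143],loss='soft_l1',f_scale=.001).x)
E
python3 -m creep '0 2 -0.2 -0.2 0.006 0.006 -0.002;0 0 0 0 0 0 0;0 0 0 0 0 0 0';python3 -c "
from h import *
plan((.5944,.1432,.195),-92.65)
plugfit()"
```

```text
[0.63784995 0.140397   0.17384533]
774 [0.59520176 0.11195957 0.19107719] [0.6267802  0.17297032 0.19825562] 0.1959723872789392
[0.59609197 0.1422975 ]
time_s: 11.48
eef_pos: [0.595, 0.1419, 0.2109]
eef_rot: [-0.015, 0.707, -0.016, -0.707]
wrist_force: [-0.3, -1.0, -1.6]
opening: 0.154
shift cm [ 1.59 -0.13  0.07] rotvec [ 0.002 -0.001 -0.   ] yaw now -92.51 xaxis [ 0.001 -0.    -1.   ]
tool c(y,z,r) [ 0.0008 -0.0022  0.0325] flange x -0.0311 tab y -0.0042 0.0054 lug world deg -2.53 yaw -92.51 flange top world [0.5971 0.141  0.2419] eef [0.595  0.1419 0.2109]
```

```bash
python3 -m creep '0 1.8 -0.13 0.04 0 0 0;0 0 0 0 0 0 0;0 0 0 0 0 0 0';python3 -c "
from h import *
plan((.5946,.1432,.188),-92.65)"
python3 -m creep '0 0.5 0 0 0 0 0;0 0 0 0 0 0 0';python3 -c "
from h import *
plan((.5946,.1432,.188),-92.65)"
```

```text
time_s: 11.9
eef_pos: [0.5947, 0.1433, 0.1922]
eef_rot: [-0.015, 0.707, -0.015, -0.706]
wrist_force: [-0.1, -0.1, -0.9]
opening: 0.152
shift cm [0.42 0.01 0.01] rotvec [ 0.003 -0.002 -0.   ] yaw now -92.48 xaxis [ 0.002 -0.    -1.   ]
time_s: 12.15
eef_pos: [0.5948, 0.1433, 0.187]
eef_rot: [-0.015, 0.708, -0.015, -0.706]
wrist_force: [-0.6, -0.1, -0.6]
opening: 0.152
shift cm [-0.1   0.01  0.02] rotvec [ 0.003 -0.002  0.   ] yaw now -92.48 xaxis [ 0.002 -0.    -1.   ]
```

```bash
python3 -m creep '0 0.7 0 0 0 0 0;0 0 0 0 0 0 0';python3 -m creep '0 0.6 0 0 0 0 0;0 0 0 0 0 0 0';python3 -c "
from h import *
plan((.5946,.1432,.170),-92.65)"
```

```text
time_s: 12.4
eef_pos: [0.5948, 0.1433, 0.1796]
eef_rot: [-0.015, 0.708, -0.015, -0.706]
wrist_force: [-0.4, 0.2, -1.9]
opening: 0.15
time_s: 12.65
eef_pos: [0.5947, 0.1433, 0.1731]
eef_rot: [-0.015, 0.707, -0.015, -0.706]
wrist_force: [0.2, -0.3, -1.2]
opening: 0.153
shift cm [0.31 0.01 0.01] rotvec [ 0.003 -0.002 -0.   ] yaw now -92.48 xaxis [ 0.002 -0.    -1.   ]
```

No resistance, and it's well past the 7 mm free depth, so the lug is in the notch. Now to seat it.

```bash
python3 -m creep '0 0.4 0 0 0 0 0;0 0.2 0 0 0 0 0;0 0 0 0 0 0 0';python3 -c "
from h import *
plan((.5946,.1432,.170),-92.65);plugfit()"
```

```text
time_s: 13.02
eef_pos: [0.5955, 0.1433, 0.1703]
eef_rot: [-0.015, 0.708, -0.015, -0.706]
wrist_force: [-0.6, 0.6, -1.3]
opening: 0.157
shift cm [0.03 0.02 0.09] rotvec [ 0.003 -0.004 -0.   ] yaw now -92.46 xaxis [ 0.004 -0.    -1.   ]
tool c(y,z,r) [ 0.0008 -0.0022  0.0325] flange x -0.0311 tab y -0.0043 0.0053 lug world deg -2.39 yaw -92.46 flange top world [0.5975 0.1425 0.2014] eef [0.5955 0.1433 0.1703]
```

```bash
python3 -m creep '0 0.4 0 0 0 0 0';python3 -m creep '0.6 0 0 0 0 0 0;0.6 0 0 0 0 0 0;0.6 0 0 0 0 0 0;0.6 0 0 0 0 0 0;0.6 -4 0 0 0 0 0;0.6 -4 0 0 0 0 0;0.6 0 0 0 0 0 0'
python3 - <<'E'
from h import *
im,d,P=cam('wrist');cv2.imwrite('pics/w9.png',im);np.save('w9.npy',P)
im,d,P=cam('scene');cv2.imwrite('pics/sc9.png',cv2.resize(im[90:260,290:480],None,fx=4,fy=4)[:600])
E
```

```text
time_s: 13.2
eef_pos: [0.5958, 0.1434, 0.1699]
eef_rot: [-0.015, 0.709, -0.015, -0.705]
wrist_force: [-18.0, -2.7, 35.4]
opening: 0.149
time_s: 14.08
eef_pos: [0.5953, 0.1433, 0.25]
eef_rot: [-0.015, 0.708, -0.015, -0.706]
wrist_force: [-0.0, 0.4, -0.4]
opening: 0.599
```

View pics/w9.png

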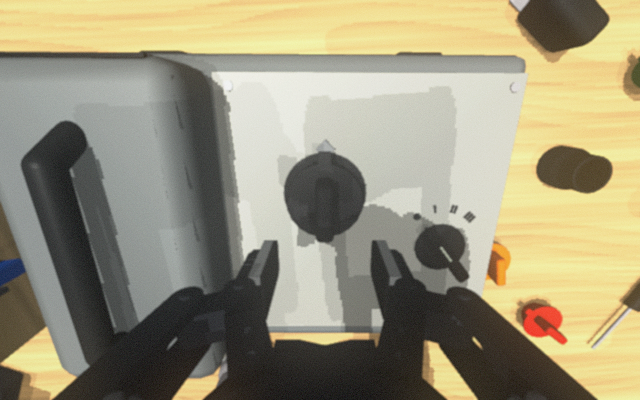

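View pics/sc9.png

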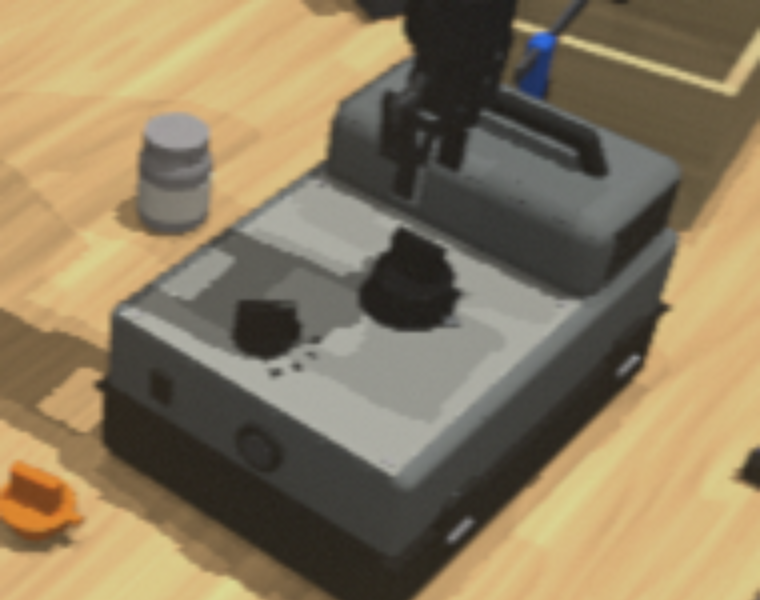

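The plug looks seated with its flange level and its tab toward the mark. I'll confirm with depth and plan the dial approach.

```bash
python3 - <<'E'
from h import *
P=np.load('w9.npy');A=P[140:250,275:375].reshape(-1,3)
B=A[(A[:,2]>.226)&(A[:,2]<.24)];print('bar',B.mean(0).round(4),cv2.minAreaRect((B[:,:2]*1000).astype(np.float32)))
F=A[(A[:,2]>.195)&(A[:,2]<.208)];M=np.c_[F[:,:2]-F[:,:2].mean(0),np.ones(len(F))];print('flange',np.linalg.lstsq(M,F[:,2],rcond=None)[0].round(4),F.min(0),F.max(0))
A=P[210:290,405:480].reshape(-1,3);D=A[(A[:,2]>.198)&(A[:,2]<.212)];print('dial',D.mean(0).round(4),cv2.minAreaRect((D[:,:2]*1000).astype(np.float32)))
plan((.5354,.0306,.20),-54)
E
```

```text
bar [0.5992 0.1424 0.2323] ((597.46630859375, 142.68397521972656), (13.480040550231934, 45.58660888671875), 88.01458740234375)
flange [ 0.0021 -0.0003  0.2011] [0.56601696 0.10956431 0.19743375] [0.63909017 0.1750276  0.20796145]
dial [0.5374 0.032  0.2043] ((535.2988891601562, 30.399065017700195), (46.86549377441406, 11.962760925292969), 35.896549224853516)
shift cm [ 4.63 11.49  5.27] rotvec [-0.671  0.003  0.   ] yaw now -92.46 xaxis [-0.003 -0.001 -1.   ]
```

```bash
python3 -m creep '0.7 0 4 1.8 0 0 0;0.7 0 4 1.8 0 0 0;0.7 0 3.5 1.6 0 0 0;0.7 0 0 0 -0.17 0 0;0.7 0 0 0 -0.17 0 0;0.7 0 0 0 -0.17 0 0;0.7 0 0 0 -0.15 0 0;0.7 0 0 0 0 0 0';python3 -c "
from h import *
plan((.5354,.0306,.20),-54)"
```

```text
time_s: 15.18
eef_pos: [0.526, 0.0278, 0.2297]
eef_rot: [-0.217, -0.662, -0.225, 0.681]
wrist_force: [0.3, -0.3, 0.5]
opening: 0.697
shift cm [ 2.94  0.39 -0.99] rotvec [0.007 0.022 0.019] yaw now -53.59 xaxis [-0.029  0.003 -1.   ]
```

```bash
python3 -m creep '0.7 2.5 0.35 -0.9 0.007 0.022 0.019;0.7 0 0 0 0 0 0';python3 -c "
from h import *
plan((.5354,.0306,.144),-54)"
```

```text
time_s: 15.42
eef_pos: [0.5335, 0.0306, 0.2019]
eef_rot: [-0.216, -0.672, -0.217, 0.674]
wrist_force: [-0.4, -0.5, 0.5]
opening: 0.708
shift cm [ 5.79  0.12 -0.17] rotvec [-0.006  0.002  0.002] yaw now -54.36 xaxis [-0.003  0.001 -1.   ]
```

```bash
python3 -m creep '0.7 2.5 0.1 -0.15 -0.006 0 0;0.7 0 0 0 0 0 0;0.7 2.2 0 0 0 0 0;0.7 0 0 0 0 0 0';python3 - <<'E'
from h import *
plan((.5354,.0306,.144),-54)
im,d,P=cam('wrist');cv2.imwrite('pics/w10.png',im)
A=P[100:400,200:450].reshape(-1,3);D=A[(A[:,2]>.200)&(A[:,2]<.212)];D=D[np.hypot(D[:,0]-.535,D[:,1]-.031)<.03];print(D.mean(0),cv2.minAreaRect((D[:,:2]*1000).astype(np.float32)))
E
```

```text
time_s: 15.92
eef_pos: [0.5365, 0.0302, 0.158]
eef_rot: [-0.216, -0.673, -0.217, 0.673]
wrist_force: [-0.3, 0.1, 1.0]
opening: 0.698
shift cm [ 1.4  -0.1   0.07] rotvec [-0.006  0.001  0.001] yaw now -54.32 xaxis [-0.001  0.    -1.   ]
[0.53502836 0.03413106 0.20480174] ((528.486572265625, 39.576622009277344), (45.593162536621094, 33.766448974609375), 35.98862075805664)
```

View pics/w10.png

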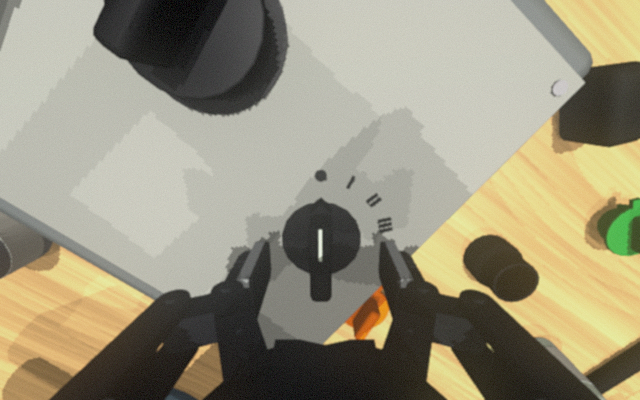

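The bar lies centred between the jaws and points at the round mark (320,176). I'll descend and grip.

```bash
python3 -m creep '0.7 1.2 -0.08 0.05 0 0 0;0.7 0 0 0 0 0 0';python3 -m creep '0 0 0 0 0 0 0;0 0 0 0 0 0 0;0 0 0 0 0 0 0;0 0 0 0 0 0 0';python3 -c "
from h import *
plan((.5354,.0306,.144),-54)"
```

```text
time_s: 16.23
eef_pos: [0.5386, 0.0301, 0.1497]
eef_rot: [0.217, 0.675, 0.216, -0.671]
wrist_force: [-0.0, 0.2, -0.4]
opening: 0.701
time_s: 16.73
eef_pos: [0.537, 0.0333, 0.151]
eef_rot: [0.216, 0.674, 0.218, -0.672]
wrist_force: [2.8, -4.5, -5.6]
opening: 0.126
shift cm [0.7  0.13 0.28] rotvec [-0.005 -0.005  0.002] yaw now -54.3 xaxis [ 0.003  0.004 -1.   ]
```

```bash
python3 -m creep '0 0.2 0.05 0.15 0 0 0;0 0 0.05 0.1 0.15 0 0;0 0 0 0.05 0.17 0 0';python3 -c "
from h import *
plan((.5354,.0306,.151),-131.5)"
```

```text
time_s: 17.1
eef_pos: [0.5377, 0.0322, 0.1511]
eef_rot: [0.102, 0.703, 0.106, -0.696]
wrist_force: [3.3, -1.9, -4.4]
opening: 0.126
shift cm [0.   0.08 0.26] rotvec [ 1.019 -0.008  0.009] yaw now -73.1 xaxis [ 0.009  0.006 -1.   ]
```

```bash
python3 -m creep '0 0 0.05 0.15 0.17 0 0;0 0 0.05 0.15 0.17 0 0;0 0 0 0.1 0.17 0 0';python3 -c "
from h import *
plan((.5354,.0306,.151),-131.5)"
```

```text
time_s: 17.48
eef_pos: [0.538, 0.0303, 0.1511]
eef_rot: [-0.085, 0.708, -0.079, -0.696]
wrist_force: [3.8, -1.9, -4.1]
opening: 0.13
shift cm [0.01 0.03 0.26] rotvec [ 0.492 -0.013  0.014] yaw now -103.32 xaxis [ 0.018  0.006 -1.   ]
```

```bash
python3 -m creep '0 0 0.03 0.15 0.17 0 0;0 0 0.03 0.15 0.17 0 0;0 0 0 0.1 0.15 0 0';python3 -c "
from h import *
plan((.5354,.0306,.151),-131.5);print(ctrl.get_obs()['torque'],ctrl.get_obs()['q'].round(2))"
```

```text
time_s: 17.85
eef_pos: [0.5373, 0.0286, 0.1511]
eef_rot: [-0.259, 0.667, -0.252, -0.651]
wrist_force: [3.1, -1.0, -0.5]
opening: 0.126
shift cm [ 0.   -0.02  0.28] rotvec [-0.015 -0.017  0.018] yaw now -132.35 xaxis [ 0.025  0.002 -1.   ]
[-0.44298803  0.1608089   0.76314877] [-0.17  0.13  1.77  0.01  1.22  2.14]
```

```bash
python3 -m creep '0 0 0 0 0.05 0 0;0 0 0 0 0.05 0 0';python3 - <<'E'
from h import *
plan((.5354,.0306,.151),-131.5);print(ctrl.get_obs()['torque'],ctrl.get_obs()['wrist_force'])
for n in('wrist','scene','side'):
    im,d,P=cam(n);cv2.imwrite(f'pics/{n}11.png',im);np.save(n+'11.npy',P)
o=ctrl.get_obs();print(o['time_s'],o['torque'],o['wrist_force'])
E
```

```text
time_s: 18.1
eef_pos: [0.5377, 0.0284, 0.1513]
eef_rot: [-0.291, 0.654, -0.283, -0.638]
wrist_force: [-2.0, 4.0, 4.6]
opening: 0.125
shift cm [0.03 0.03 0.32] rotvec [-0.113 -0.017  0.018] yaw now -137.95 xaxis [ 0.025  0.001 -1.   ]
[0.35044958 0.74008684 2.49895138] [-1.9927919   4.00246395  4.62352778]
18.25 [0.1057131  0.07432038 2.39085281] [0.55028502 1.23947484 3.69110926]
```

View pics/wrist11.png

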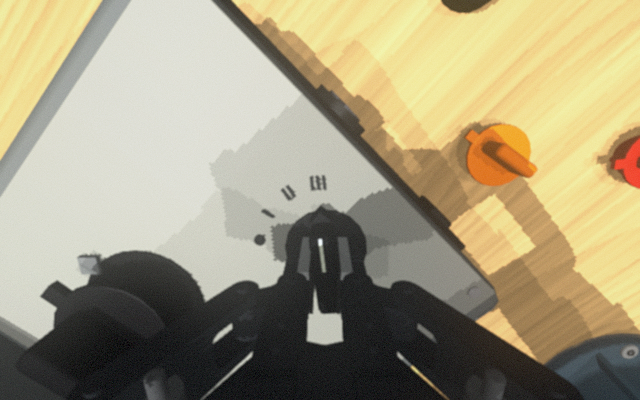

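View pics/scene11.png

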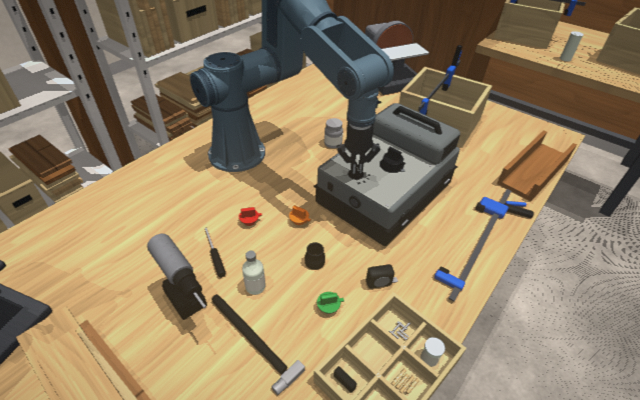

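The pointer is at the three-bar mark (318,183), hard against the stop at 2.4 N m, which is more than needed. I'll ease off to a lighter hold.

```bash
python3 -m creep '0 0 0 0 0.02 0 0';python3 - <<'E'
from h import *
def st():
    o=ctrl.get_obs();T=T_tool(o);print(o['time_s'],o['torque'].round(2),o['wrist_force'].round(1),'yaw',np.degrees(np.arctan2(T[1,1],T[0,1])).round(2))
st()
for i in range(6): ctrl.camera('side')
st()
im,d,P=cam('wrist');cv2.imwrite('pics/w12.png',im);st()
P=np.load('wrist11.npy')
print('marks',[np.degrees(np.arctan2(P[v,u][1]-.0306,P[v,u][0]-.5354)).round(1) for u,v in[(260,239),(318,183)]])
D=P[200:325,280:370].reshape(-1,3);D=D[(D[:,2]>.2)&(D[:,2]<.2105)];print('bar',cv2.minAreaRect((D[:,:2]*1000).astype(np.float32)))
S=np.load('scene11.npy')[135:180,375:415].reshape(-1,3);B=S[(S[:,2]>.215)&(S[:,2]<.245)];print('plug top',np.percentile(B[:,2],95))
E
```

```text
time_s: 18.38
eef_pos: [0.5376, 0.0284, 0.1514]
eef_rot: [-0.296, 0.652, -0.289, -0.636]
wrist_force: [0.0, 0.7, 0.7]
opening: 0.123
18.375 [0.02 0.24 2.79] [0.  0.7 0.7] yaw -138.85
18.675 [0.07 0.27 2.76] [-0.9  0.7  2.4] yaw -138.94
18.725 [0.03 0.23 2.77] [-0.1  0.5  3.1] yaw -138.96
marks [np.float64(34.9), np.float64(-43.0)]
bar ((533.3759765625, 25.563474655151367), (34.042354583740234, 44.6151008605957), 69.73810577392578)
plug top 0.2349631775956568
```

View pics/w12.png

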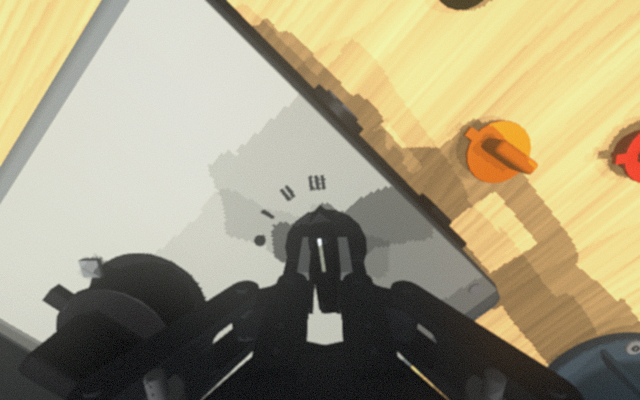

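```bash
python3 -m creep '0 0 0 0 -0.06 0 0';python3 - <<'E'
from h import *
def st():
    o=ctrl.get_obs();T=T_tool(o);print(o['time_s'],o['torque'].round(2),o['wrist_force'].round(1),'yaw',np.degrees(np.arctan2(T[1,1],T[0,1])).round(2))
st()
for i in range(6): ctrl.camera('side')
st()
im,d,P=cam('wrist');cv2.imwrite('pics/w13.png',im);st()
E
```

```text
time_s: 18.85
eef_pos: [0.5376, 0.0285, 0.1514]
eef_rot: [-0.277, 0.66, -0.27, -0.644]
wrist_force: [0.8, 1.2, 0.6]
opening: 0.124
18.85 [0.07 0.15 1.63] [0.8 1.2 0.6] yaw -135.5
19.15 [0.14 0.16 1.72] [0.  2.  0.6] yaw -135.61
19.2 [0.15 0.12 1.74] [0.7 1.4 2. ] yaw -135.58
```

View pics/w13.png

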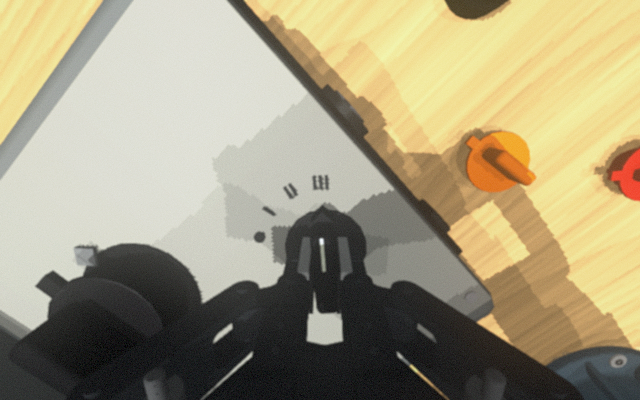

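The hold is steady with the pointer still on the three-bar mark, so I'm handing in.

```bash
python3 -c "
from bench import ctrl
print(ctrl.hand_in())"
```

```text
the job is handed in; nothing more can be done
None
```

The black plug is in the inlet and released, and the dial is held against its end stop at the third position. I handed the job in at about 19.2 s.

- **Plug:** I turned it 91° so the lug went into the notch; no resistance was felt until the flange met the rim. After release the flange was level, its top at 0.201 m, which is the rim height plus the flange's 5 mm thickness. The bar top read 0.232 m against 0.233 m expected.
- **Dial:** I left it at the start mark until the plug was in, then turned it clockwise to the stop. At hand-in the pointer was on the three-bar mark. The jaws were still gripping, with a steady clockwise push of about 1.7 N m against the stop. That is well over the 0.15 N m needed; I had eased it off from 2.8.
- **Other things on the bench:** nothing else was gripped, and nothing looked displaced in the pictures.

**Disagreements found:**
- **Fingertip position:** the shut fingertips sat about 38 mm behind the reported TCP in both cameras. I allowed for this in both grasps.
- **Grip on the dial:** the gripper ended about 3–4° further round than the bar should be at the stop, so the pads are slightly twisted on it. A depth fit of the bar's angle there was spoiled by the fingers, so the dial position rests on the mark and the torque.

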